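# Close up the valve box

### The arm

A 6-joint arm with a two-finger parallel gripper is mounted at the origin on the work surface. World frame = base frame: x ahead of the robot, y to its left, z up, the work surface at z = 0. Lengths are in m, angles in rad, forces in N, time in s.
With the tool pointing down it reaches from about 0.15 to 0.775 m from the base axis. Payload 6.1 kg.
Tool frame: the origin (TCP) lies between the finger pads; the fingertips stand 17 mm ahead of it and the grasp point (between the pads) lies 2 mm behind it; z points along the fingers, y is the line along which they close (so a half turn about z gives the same grasp; the last joint's range is limited). The gripper opens to 85 mm and grips with 20 to 120 N. Pads are 22 mm wide; open, the fingers measure 114 mm over their backs; the gripper's body (76 mm by 85 mm) begins 54 mm behind the grasp point. The pads swing forward as they close: fully open they stand 13 mm farther back than shut.
Start: joints at [-1.311, 0.126, -0.04, 1.405, 0, 1.571], TCP at [0.135, -0.507, 0.248] pointing down, gripper open.
Joint ranges: [-2.72, 2.72], [-0.95, 1.95], [-1.27, 1.35], [-1.78, 2.02], [-1.46, 1.47], [-3.14, 3.14]. Speed limits (rad/s): [2.39, 2.39, 3.01, 3.14, 3.14, 3.14].

### API

Orientations are given as a unit quaternion [w, x, y, z].
In Python, from bench import get_state, grab_frame, close_job gives the robot as it stands. The module is installed in compiled form; this text tells all that it offers.
- The arm moves only by the shell command python3 -m creep 'ROWS' [FORCE]. ROWS is JSON, a list of rows, each a list of 7 numbers: the opening, from 0 (shut) to 1 (fully open), then the shift along the world's x, y, z in mm, then the turn, a rotation vector about the world's x, y, z in degrees. A call has 1 to 8 rows; each row is the pose to reach, as a shift and turn from the pose commanded when the call began; what a row does not reach only later rows make up. A row lasts 1/12 s, in which the tool goes at most 41.7 mm and 7.16 degrees, less where a joint would pass 70% of its speed; a pose out of reach is approached as far as the arm can. A call with a gripper value outside its range is refused whole. The fingers move at their own pace and stop on an object; FORCE is the grip in N (left out, the last holds). Time passes only in rows, so rows that repeat a pose let the fingers close. It gives the time, the measured TCP pose, the force, the opening and the grip force at its end, in the units of the state.
- get_state(): the state, without advancing time (a new reading comes with each control period).
- grab_frame(name): name is "side" or "top" or "wrist"; returns a dict with "frame" (400x640x3 uint8, red, green, blue), "vertical_fov" (degrees; the focal length in pixels is half the picture's height over the tangent of half this angle, whatever the lens; pixels are square), "cx", "cy" (the principal point, pixels), "origin" and "rotation" of the camera in the world. Camera axes: x right, y down, z forward; pixel columns grow to the right and rows downward; lengths in m; the calibration is good to about 2 mm. A picture is of the moment at which its call begins. There is no depth.
- close_job(): hands the job in; it is judged then, once.
The state is a dict: "time": time; "joints": joint angles; "qd": joint speeds; "joint_efforts": joint torques, N m; "position": TCP position; "tcp_rot": TCP orientation; "ft_force": force on the tool from outside, world axes, zero at the start; "wrist_torque": the same for the moment, N m; "opening": finger opening in m; "finger_force": force on a finger pad.
Only numpy, scipy, OpenCV 4.12 (cv2) and the standard library are available. Lean on these libraries where they do the work, as an engineer would, in place of code of your own. Each camera call takes 0.05 s, during which the arm holds its last target. There are 200 camera calls.

### The job

Someone left the screwdriver standing in the adjuster tube of the open valve box. Pull it out and stand it tip down in the steel tool cup, let go of it, and then put the loose cover plate back on the box, handle up, lying flat on the rim with both pins through its holes. Set both things down rather than drop them, keep the cup standing, and leave the wrench, the jar and the parts bin where they are.

Things in the scene. Friction and masses are not known exactly. Their poses are not given: they have to be found in the camera images.
- driver: Screwdriver standing tip down in the box's adjuster tube (it may lean a few degrees). Straight and round, 185 long: bare steel shaft 10 diameter from the tip to 95, black plastic handle 30 diameter from 95 to 185. Origin at the tip (flat end), z along its axis towards the handle. About 0.12 kg.
- driver_grip (a point): Middle of the screwdriver's handle, on its axis, 145 from the tip.
- valve_box: Open grey box fixed to the bench, 190 (x) by 120 (y) by 70 high, walls 5. On its rim at x = +80 and -80, y = 0 stand two steel pins, 8 diameter for 10, then a cone to 3 wide, 22 above the rim. Inside: the upright steel adjuster tube (22 outside, 14 bore) and a low black terminal block (top at 30). Gauge, fittings and feet on the long sides stay below the rim. Origin: centre of its underside, z up.
- tube_mouth (a point): Centre of the mouth of the adjuster tube, 55 above the bench, at x = -30, y = 0 in the box. The bore is 45 deep below this point; the screwdriver's tip stands on its bottom.
- box_seat (a point): Centre of the box's rim, 70 above the bench, same axes as the box: the cover's origin belongs here.
- cover: Loose aluminium cover plate, 190 (x) by 120 (y) by 6 thick, flat on the bench, handle up. Two through holes 13 diameter at x = +80 and -80, y = 0; fits either way round. Black bridge handle on top: bar 90 long along x, 14 wide, 34 to 46 above the underside, on two legs 12 wide at x = +39 and -39. Origin: centre of its underside, z up. 0.35 kg.
- cover_grip (a point): Middle of the cover's handle bar, 40 above the cover's underside.
- cup: Round steel tool cup, empty, loose, 84 outside diameter, 100 high, wall 3, bottom 6. Origin at the centre of its underside, z up. About 0.6 kg.
- cup_mouth (a point): Centre of the cup's mouth, 100 above its underside.
- bottle: Bystander: jar with a blue cap, 54 diameter, 105 high. Origin at the centre of its underside.
- wrench: Bystander: steel wrench lying flat, 200 long. Origin under its middle, x along it.
- parts_bin: Bystander: orange open-front stacking bin with fittings in it, 110 by 100 by 65 high. Origin at the centre of its underside.
Things that resemble listed ones, but are neither listed nor needed, are in the scene too. There is more than one size of the driver; the one meant has the size given above.

How it is judged:
By the outcome, as a careful person would: the job done as asked, in the order asked, and still so for the second after the job is handed in, with the robot touching nothing.
It also fails if it takes over 64 s, if anything falls off the work surface, if the arm or the gripper's body presses on something with over 40 N, if the wrist force passes 120 N, or if a joint passes its speed limit or range.

## Working session

There is one attempt and no reset: what is moved stays moved. The work goes in short steps, Python scripts to look and compute and a shell command to move; the robot and the scene stay as the last step left them, time stands still between calls to the robot, and variables do not carry over. Pictures are saved under pics/ and viewed, at most 10 in all, crops included, and the job is handed in when it is done.

```bash
mkdir -p pics; cat > h.py <<'E'
import numpy as np, cv2, json
from bench import get_state, grab_frame
def snap(name, fn=None):
    d=grab_frame(name)
    if fn: cv2.imwrite(fn, d["frame"][:,:,::-1])
    return d
def ray(d,u,v):
    f=200/np.tan(np.radians(d["vertical_fov"])/2)
    r=np.array(d["rotation"])
    if r.shape!=(3,3):
        from scipy.spatial.transform import Rotation as R
        r=R.from_quat(np.roll(r,-1)).as_matrix()
    return np.array(d["origin"]), r@np.array([(u-d["cx"])/f,(v-d["cy"])/f,1])
def onz(d,u,v,z):
    o,k=ray(d,u,v); return o+k*(z-o[2])/k[2]
def proj(d,p):
    f=200/np.tan(np.radians(d["vertical_fov"])/2)
    q=np.array(d["rotation"]).T@(np.array(p)-np.array(d["origin"]))
    return q[:2]/q[2]*f+[d["cx"],d["cy"]]
def two(d1,p1,d2,p2):
    o1,a=ray(d1,*p1);o2,b=ray(d2,*p2)
    s=np.linalg.lstsq(np.stack([a,-b],1),o2-o1,rcond=None)[0]
    x,y=o1+a*s[0],o2+b*s[1]
    return (x+y)/2,np.linalg.norm(x-y)
E
python3 - <<'E'
from h import *
print(get_state())
for n in("top","side","wrist"):
    d=snap(n,f"pics/{n}0.png"); print(n,{k:v for k,v in d.items() if k!="frame"})
a=[cv2.imread(f"pics/{n}0.png") for n in("top","side")]
E
```

```text
{'time': 0.0, 'joints': array([-1.31098485e+00,  1.26399077e-01, -4.06369148e-02,  1.40539588e+00,
       -2.51941472e-05,  1.57082659e+00]), 'qd': array([ 7.11911519e-05,  1.54739154e-03, -2.34644920e-04, -7.05865275e-04,
       -2.19523836e-04, -1.75406792e-04]), 'joint_efforts': array([ 8.23588221e-05, -4.35918438e+01,  3.52920699e+01,  1.73306064e-02,
        4.64192055e-06,  5.03146239e-06]), 'position': array([ 0.13476478, -0.50700547,  0.24750521]), 'tcp_rot': array([-8.09247808e-04,  9.91575736e-01,  1.29525638e-01, -1.18437899e-04]), 'ft_force': array([-0.02860758,  0.01147241,  0.14554175]), 'wrist_torque': array([ 0.03980399,  0.04147909, -0.05154846]), 'finger_force': 0.0, 'opening': 0.08537770300421096}
top {'vertical_fov': 48.9488407023011, 'cx': 316.7437961570828, 'cy': 195.9974777998986, 'origin': array([ 4.64169425e-01, -5.19974325e-04,  1.06219519e+00]), 'rotation': array([ 0.0308095 , -0.70600316,  0.70679074, -0.03251388])}
side {'vertical_fov': 55.98561971698735, 'cx': 313.1328414463218, 'cy': 196.94189051799242, 'origin': array([ 0.42473363, -0.6343928 ,  0.77411777]), 'rotation': array([-0.38058925,  0.91976814, -0.08754053,  0.03892351])}
wrist {'vertical_fov': 70.7917959433808, 'cx': 315.62663991435454, 'cy': 203.01770294811803, 'origin': array([ 0.1984069 , -0.48895653,  0.37368537]), 'rotation': array([ 0.10304637,  0.78638709, -0.60380219, -0.07999819])}
```

View pics/top0.png

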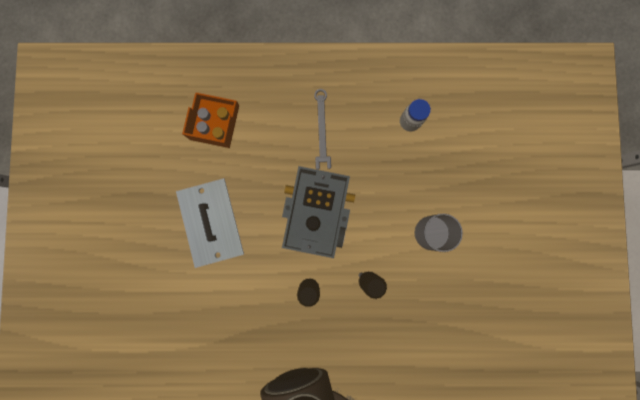

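View pics/side0.png

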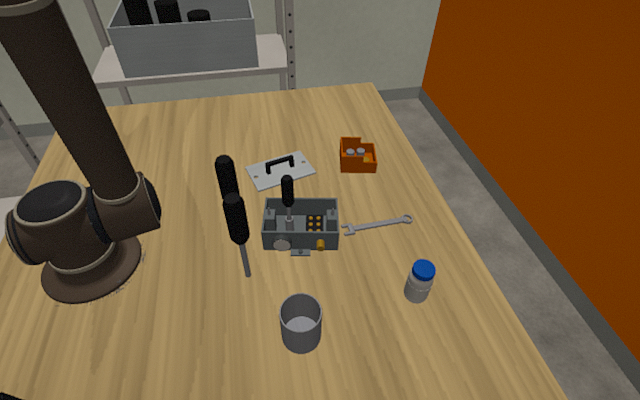

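The top view shows the box at (316,212) with the driver's handle at (313,222), the cover at (209,222) and the cup at (437,232). The wrench (322,130), jar (417,112) and bin (211,120) are there too. Two other black-handled drivers are at top (308,292) and (372,285), which are side (227,175) and (237,220). The gripper doesn't appear in the top view, so I'll check the wrist view.

View pics/wrist0.png

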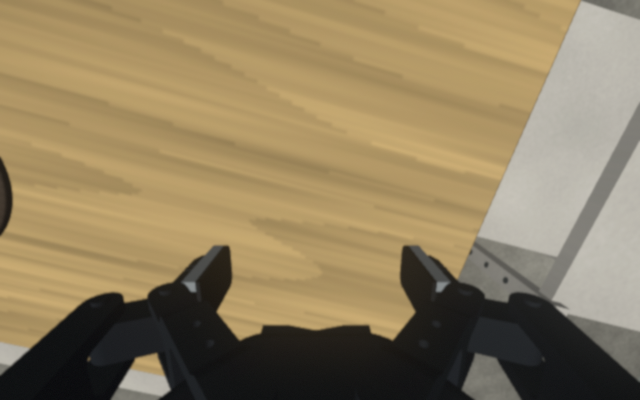

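```bash
cat >> h.py <<'E'
from scipy.spatial.transform import Rotation as R
_g=grab_frame
def grab_frame(n):
    d=dict(_g(n)); r=np.array(d["rotation"])
    d["rotation"]=R.from_quat(np.roll(r,-1)).as_matrix() if r.size==4 else r
    return d
E
python3 - <<'E'
from h import *
t=snap("top");s=snap("side")
print(t["rotation"].round(3).tolist(),s["rotation"].round(3).tolist())
for n,z,u,v in [("cup",.1,438,232),("box",.07,316,212),("cover",.006,209,222),("driver top",.195,313,222),("jar",.105,419,110),("dist1",.19,308,292),("dist2",.19,372,285)]:
    p=onz(t,u,v,z);print(n,p.round(3),"top-proj of tcp",proj(t,get_state()["position"]).round(0),"side",proj(s,p).round(0))
T=cv2.resize(t["frame"][160:310,180:470],None,fx=2.7,fy=2.7,interpolation=2)
cv2.imwrite("pics/tc.png",T[:,:,::-1])
S=cv2.resize(s["frame"][130:360,195:345],None,fx=2.6,fy=2.6,interpolation=2)
cv2.imwrite("pics/sc.png",S[:,:,::-1])
E
```

```text
[[-0.001, -0.996, 0.089], [-1.0, 0.001, -0.002], [0.002, -0.089, -0.996]] [[0.982, -0.131, 0.138], [-0.191, -0.695, 0.693], [0.005, -0.707, -0.707]]
cup [ 0.471 -0.268  0.1  ] top-proj of tcp [600. 421.] side [299. 307.]
box [ 0.517 -0.001  0.07 ] top-proj of tcp [600. 421.] side [300. 215.]
cover [0.497 0.255 0.006] top-proj of tcp [600. 421.] side [280. 170.]
driver top [0.491 0.005 0.195] top-proj of tcp [600. 421.] side [287. 178.]
jar [ 0.742 -0.231  0.105] top-proj of tcp [600. 421.] side [422. 268.]
dist1 [0.354 0.015 0.19 ] top-proj of tcp [600. 421.] side [227. 184.]
dist2 [ 0.367 -0.111  0.19 ] top-proj of tcp [600. 421.] side [235. 225.]
```

The wrist view shows only bare bench and the open fingers at (225,265) and (405,265). Projections agree across the top and side views.

Candidates for the driver:
- Top (313,222), standing in the box tube.
- Top (308,292) and (372,285), two larger ones outside the box.
- Handles on the back shelf at side (140,10).

By the description it is the one in the box, and I'll check that in a close crop.

```bash
python3 - <<'E'
import cv2,numpy as np
a=cv2.imread("pics/tc.png");b=cv2.imread("pics/sc.png");print(a.shape,b.shape)
a=cv2.resize(a,(480,int(a.shape[0]*480/a.shape[1])))
h=600;c=np.zeros((h,480+310,3),np.uint8);c[:a.shape[0],:480]=a
b=cv2.resize(b,(310,int(b.shape[0]*310/b.shape[1])));c[:b.shape[0],480:]=b[:600];cv2.imwrite("pics/c1.png",c)
E
```

```text
(405, 783, 3) (598, 390, 3)
```

View pics/c1.png

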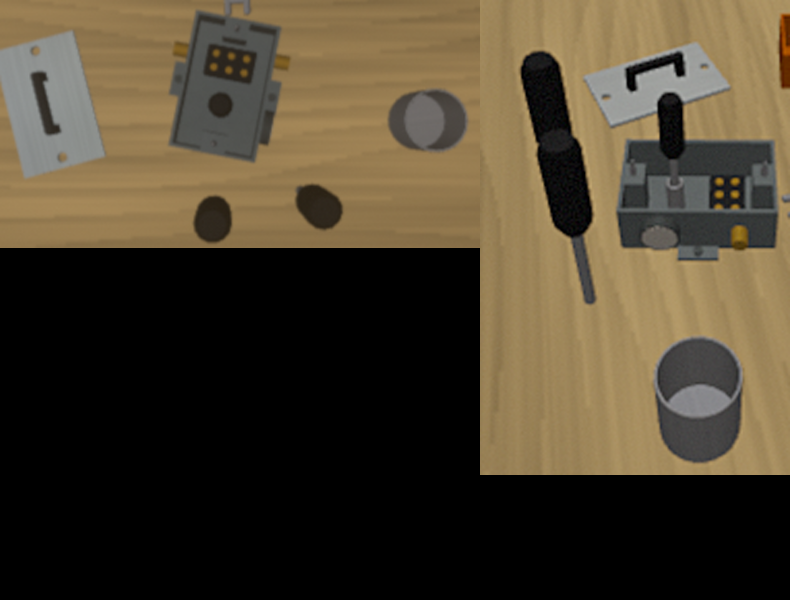

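The crop confirms the driver in the box tube (right panel (671,125)). The two others are fatter and longer and stand outside the box as obstacles. Now I'll measure precisely.

```bash
python3 - <<'E'
from h import *
t=snap("top");s=snap("side")
im=t["frame"].astype(int);hsv=cv2.cvtColor(t["frame"],cv2.COLOR_RGB2HSV)
def blob(m,x0,y0,x1,y1):
    k=np.zeros(m.shape,np.uint8);k[y0:y1,x0:x1]=m[y0:y1,x0:x1]
    k=cv2.morphologyEx(k,cv2.MORPH_OPEN,np.ones((3,3),np.uint8))
    c=cv2.findContours(k,cv2.RETR_EXTERNAL,cv2.CHAIN_APPROX_NONE)[0]
    return max(c,key=cv2.contourArea)
def rect(c,z):
    w=np.array([onz(t,*p[0],z)[:2] for p in c],np.float32)*1000
    (cx,cy),(w_,h_),a=cv2.minAreaRect(w); return cx,cy,w_,h_,a
sat=hsv[:,:,1];val=hsv[:,:,2]
grey=((sat<70)).astype(np.uint8)*255
c=blob(grey,165,170,255,280);print("cover",np.round(rect(c,.006),1))
m=((sat<80)&(val<140)).astype(np.uint8)*255
c=blob(cv2.morphologyEx(m,cv2.MORPH_OPEN,np.ones((23,9),np.uint8)),270,160,365,265);print("box",np.round(rect(c,.07),1))
c=blob(grey,400,200,480,265);
(e1,e2)=cv2.minEnclosingCircle(c);print("cup px",cv2.boundingRect(c),e1)
dk=(val<60).astype(np.uint8)*255
for n,b in [("drv",(303,212,325,234)),("d1",(295,275,325,310)),("d2",(355,268,390,302))]:
    c=blob(dk,*b);print(n,np.round(cv2.fitEllipse(c),1).tolist() if False else cv2.fitEllipse(c),cv2.boundingRect(c))
dh=cv2.cvtColor(s["frame"],cv2.COLOR_RGB2HSV)[:,:,2]
dk=(dh<45).astype(np.uint8)*255
for n,b in [("drv",(278,170,298,212)),("d1",(212,150,240,196)),("d2",(222,192,250,248))]:
    c=blob(dk,*b);print("side",n,cv2.minAreaRect(c),cv2.boundingRect(c))
for sc,(x0,y0,x1,y1) in {"box":(278,160,358,262)}.items():
    cv2.imwrite("pics/b.png",cv2.resize(t["frame"][y0:y1,x0:x1],None,fx=5,fy=5,interpolation=2)[:,:,::-1])
E
```

```text
cover [496.1 254.9 191.2 121.9  15.1]
box [ 5.179e+02 -3.000e-01  1.314e+02  1.976e+02  8.810e+01]
cup px (415, 214, 47, 38) (438.2173767089844, 233.0)
drv ((312.6602478027344, 222.97569274902344), (13.480456352233887, 14.319580078125), 174.61070251464844) (306, 216, 14, 15)
d1 ((308.2726745605469, 292.3797607421875), (20.331710815429688, 26.635114669799805), 7.654452323913574) (298, 279, 21, 27)
d2 ((372.3642272949219, 284.5777587890625), (20.825639724731445, 28.808147430419922), 131.35853576660156) (360, 272, 26, 26)
side drv ((287.3463439941406, 190.54086303710938), (31.313901901245117, 12.101387977600098), 86.42366790771484) (281, 175, 14, 32)
side d1 ((226.07691955566406, 175.88461303710938), (42.16497039794922, 18.238800048828125), 78.69007110595703) (215, 155, 24, 41)
side d2 ((235.43199157714844, 217.37600708007812), (54.73895263671875, 20.750715255737305), 79.69515228271484) (222, 192, 27, 53)
```

```bash
python3 -m creep '[[1,40,0,10,0,0,0],[1,80,0,20,0,0,0],[1,120,0,30,0,0,0],[1,160,0,40,0,0,0],[1,200,0,50,0,0,0],[1,240,0,60,0,0,0],[1,275,0,70,0,0,0],[1,275,0,70,0,0,0]]'
python3 -m creep '[[1,10,40,0,0,0,0],[1,20,80,0,0,0,0],[1,30,120,0,0,0,0],[1,40,160,0,0,0,0],[1,50,200,0,0,0,0],[1,60,240,0,0,0,0],[1,70,280,0,0,0,0],[1,70,300,0,0,0,0]]'
```

```text
time: 1.02
position: [0.4159, -0.5069, 0.3178]
tcp_rot: [0.0, 0.991, 0.132, 0.001]
ft_force: [-0.6, 0.0, -0.8]
opening: 0.0856
finger_force: 0.0
time: 1.68
position: [0.4803, -0.2039, 0.3183]
tcp_rot: [-0.0, 0.991, 0.131, 0.0]
ft_force: [0.8, 0.3, 0.3]
opening: 0.0851
finger_force: 0.0
```

```bash
python3 -m creep '[[1,0,40,0,0,0,0],[1,0,80,0,0,0,0],[1,0,80,0,0,0,0],[1,0,80,0,0,0,0]]'
python3 - <<'E'
from h import *
w=snap("wrist","pics/w1.png"); s=get_state();print(s["position"],s["time"],s["ft_force"])
for z in(.0,.07,.195):print(z,proj(w,[.518,0,z]),proj(w,[.489,.006,z]))
E
```

```text
time: 2.02
position: [0.4796, -0.1257, 0.3186]
tcp_rot: [0.0, 0.991, 0.131, 0.0]
ft_force: [0.5, -0.8, 1.1]
opening: 0.0854
finger_force: 0.0
[ 0.47966624 -0.12688673  0.31843955] 2.0667 [ 0.82505292 -0.69515873 -0.3404832 ]
0.0 [243.24037515 125.12769015] [235.72389812 142.84931483]
0.07 [229.70899785 124.63128437] [221.06107959 145.62096332]
0.195 [186.59277215 123.04954268] [174.90636492 154.34538727]
```

View pics/w1.png

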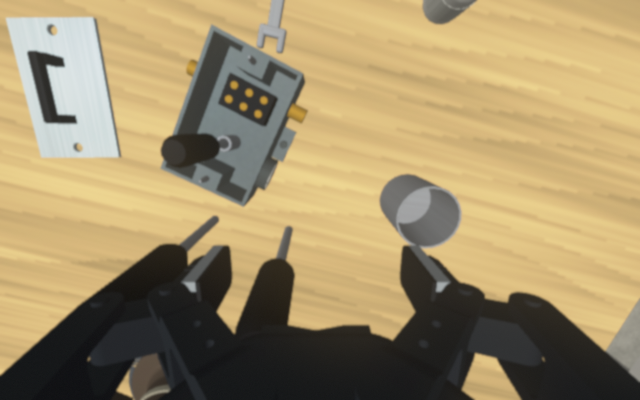

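The wrist view has the box corners at (212,25), (303,73), (244,205), (163,168), the driver handle end at (172,152) and the cup mouth near (425,215). The tips of the other two drivers are at (217,218) and (290,228).

```bash
python3 - <<'E'
from h import *
w=grab_frame("wrist");g=cv2.cvtColor(w["frame"],cv2.COLOR_RGB2GRAY)
c=np.float32([[212,25],[303,73],[244,205],[163,168]]).reshape(-1,1,2)
c=cv2.cornerSubPix(g,c.copy(),(4,4),(-1,-1),(3,30,.01)).reshape(-1,2);print(c)
P=np.array([onz(w,*p,.07)*1000 for p in c])[:,:2];print(P.round(1),P.mean(0).round(1))
print([np.linalg.norm(P[i]-P[i-1]).round(1) for i in range(4)])
v=P[0]-P[3]+P[1]-P[2];print("yaw",np.degrees(np.arctan2(v[1],v[0])))
for n,p,z in[("handle top",(172,152),.195),("pin+",(253,59),.07),("pin-",(205,180),.07),("t1",(217,218),0),("t2",(290,228),0),("cup C",(428,216),.1),("cover h+",(53,29),.006),("cover h-",(77,147),.006),("tube mouth",(226,144),.055)]:print(n,(onz(w,*p,z)*1000).round(1))
hsv=cv2.cvtColor(w["frame"],cv2.COLOR_RGB2HSV);m=(hsv[:,:,1]<60).astype(np.uint8);m[:,:372]=0;m[250:]=0;m[:165]=0;m[:,480:]=0
m=cv2.morphologyEx(m,cv2.MORPH_OPEN,np.ones((5,5),np.uint8))
k=max(cv2.findContours(m,0,1)[0],key=cv2.contourArea);pts=k[:,0]
# predicted cup outline: compare rim projection
for zz in (.1,):
    q=np.array([onz(w,*p,zz)[:2]*1000 for p in pts]);
    far=q[q[:,1]<np.percentile(q[:,1],45)]
    A=np.c_[2*far,np.ones(len(far))];s=np.linalg.lstsq(A,(far**2).sum(1),rcond=None)[0];print("rim fit",s[:2],np.sqrt(s[2]+s[:2]@s[:2]))
s=grab_frame("side");t=grab_frame("top")
print("d2 top height: top/side",two(t,(377,290),s,(233,199)),"d1",two(t,(308,297),s,(224,160)))
E
```

```text
[[209.26703  24.07766]
 [301.757    73.62541]
 [242.05217 206.05284]
 [163.      168.     ]]
[[624.5  42.8]
 [600.7 -75.6]
 [415.9 -37.7]
 [440.3  74.2]] [520.4   0.9]
[np.float64(186.8), np.float64(120.8), np.float64(188.6), np.float64(114.6)]
yaw -10.643749448411883
handle top [490.7   7.4 195. ]
pin+ [601.2 -14.5  70. ]
pin- [438.8  17.6  70. ]
t1 [361.1  11.6   0. ]
t2 [ 375.4 -109.4    0. ]
cup C [ 475.  -276.4  100. ]
cover h+ [576.3 276.3   6. ]
cover h- [420.8 236.5   6. ]
tube mouth [491.1   3.1  55. ]
rim fit [ 472.31917884 -274.57462058] 42.54027684832493
d2 top height: top/side (array([ 0.3700692 , -0.11025589,  0.26328526]), np.float64(0.006662431521757893)) d1 (array([0.35685625, 0.01337715, 0.26133038]), np.float64(0.005067952844071458))
```

```bash
python3 -m creep '[[1,5,40,0,0,0,0],[1,10,80,0,0,0,0],[1,10,120,0,0,0,0],[1,10,132,0,0,0,0],[1,10,132,0,0,0,0],[1,10,132,0,0,0,0]]'
python3 - <<'E'
from h import *
w=snap("wrist","pics/w2.png");print(get_state()["position"])
cv2.imwrite("pics/w2.png",w["frame"][:,:,::-1])
for z in(.105,.15,.195):print(proj(w,[.490,.006,z]))
E
```

```text
time: 2.72
position: [0.4901, 0.004, 0.3181]
tcp_rot: [0.0, 0.992, 0.13, -0.0]
ft_force: [-0.6, -0.1, 0.9]
opening: 0.0853
finger_force: 0.0
[0.49004952 0.00347885 0.3181343 ]
[314.957826   183.11289004]
[314.88437443 191.13972953]
[314.78614454 201.87436028]
```

View pics/w2.png

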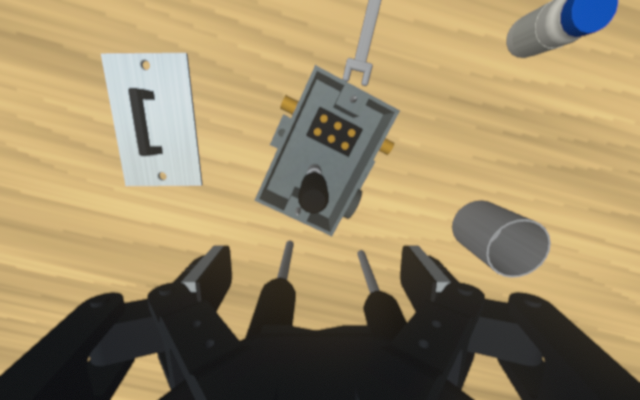

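The driver handle's end is at (313,200), where projected, centred between the fingers. I'll descend and grip.

```bash
python3 -m creep '[[1,0,2,-35,0,0,0],[1,0,2,-70,0,0,0],[1,0,2,-105,0,0,0],[1,0,2,-135,0,0,0],[1,0,2,-150,0,0,0],[1,0,2,-161,0,0,0],[1,0,2,-161,0,0,0],[0.6,0,2,-161,0,0,0]]' 40
python3 -m creep '[[0.2,0,0,0,0,0,0],[0.2,0,0,0,0,0,0],[0.2,0,0,0,0,0,0],[0.2,0,0,0,0,0,0],[0.2,0,0,0,0,0,0],[0.2,0,0,0,0,0,0]]' 40
```

```text
time: 3.43
position: [0.49, 0.0056, 0.1577]
tcp_rot: [0.0, 0.992, 0.129, -0.0]
ft_force: [-0.0, 0.0, 0.7]
opening: 0.0754
finger_force: 0.0
time: 3.93
position: [0.4906, 0.0067, 0.1584]
tcp_rot: [0.0, 0.992, 0.13, 0.001]
ft_force: [-0.0, -0.2, 5.5]
opening: 0.0294
finger_force: 39.2
```

```bash
python3 -m creep '[[0.2,0,0,10,0,0,0],[0.2,0,0,25,0,0,0],[0.2,0,0,45,0,0,0],[0.2,0,0,70,0,0,0],[0.2,0,0,100,0,0,0],[0.2,0,0,130,0,0,0],[0.2,0,0,150,0,0,0],[0.2,0,0,150,0,0,0]]' 60
python3 - <<'E'
from h import *
s=snap("side","pics/s2.png");t=snap("top");w=snap("wrist");p=get_state()["position"];print(p)
cv2.imwrite("pics/s2.png",cv2.resize(s["frame"][60:300,200:400],None,fx=2.5,fy=2.5)[:,:,::-1])
print(proj(s,p),proj(s,p-[0,0,.147]))
E
```

```text
time: 4.6
position: [0.4909, 0.0068, 0.3121]
tcp_rot: [0.0, 0.992, 0.13, 0.003]
ft_force: [-0.3, -1.4, -1.3]
opening: 0.0294
finger_force: 59.4
[0.48967006 0.00670277 0.3067225 ]
[283.94966572 137.59260485] [287.05715159 188.57347294]
```

View pics/s2.png

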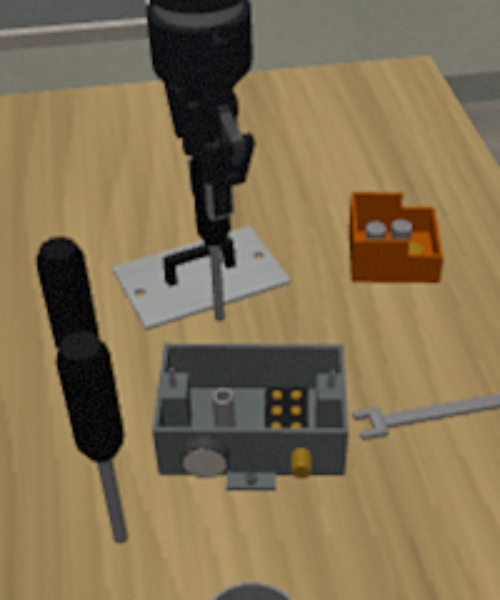

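The driver hangs vertical in the gripper, its tip at crop (220,318) as predicted, clear of the box. Next I'll carry it to the cup.

```bash
python3 -m creep '[[0.2,0,-38,0,0,0,0],[0.2,0,-76,0,0,0,0],[0.2,0,-114,0,0,0,0],[0.2,-4,-152,0,0,0,0],[0.2,-8,-190,0,0,0,0],[0.2,-12,-228,0,0,0,0],[0.2,-13,-260,0,0,0,0],[0.2,-13,-280,0,0,0,0]]'
python3 -m creep '[[0.2,0,0,0,0,0,0],[0.2,0,0,0,0,0,0],[0.2,0,0,0,0,0,0]]'
python3 - <<'E'
from h import *
s=grab_frame("side");t=grab_frame("top");w=grab_frame("wrist");p=get_state()["position"];print(p)
a=s["frame"][190:370,200:400];b=t["frame"][180:300,380:500]
c=w["frame"][100:400,200:460]
f=lambda i,W,H:cv2.resize(i,(W,H))
cv2.imwrite("pics/c3.png",np.hstack([f(a,444,400),f(c,347,400)])[:,:,::-1])
print("tip side",proj(s,p-[0,0,.147]),"cup rim in side L/R",proj(s,[.43,-.274,.1]),proj(s,[.514,-.274,.1]),"wrist tip",proj(w,p-[0,0,.147]),"wr cup",proj(w,[.472,-.274,.1]))
E
```

```text
time: 5.42
position: [0.4756, -0.2761, 0.3051]
tcp_rot: [-0.001, 0.992, 0.128, -0.002]
ft_force: [0.4, 0.2, -1.7]
opening: 0.0288
finger_force: 59.6
time: 5.67
position: [0.4764, -0.2728, 0.3061]
tcp_rot: [-0.001, 0.992, 0.13, -0.001]
ft_force: [-0.5, 0.4, -1.8]
opening: 0.0288
finger_force: 59.7
[ 0.47689321 -0.27225442  0.30710999]
tip side [301.78135581 292.30329527] cup rim in side L/R [278.53057566 313.53420968] [321.0584498  306.08202775] wrist tip [317.01407471 196.12011439] wr cup [317.15883585 188.56447316]
```

View pics/c3.png

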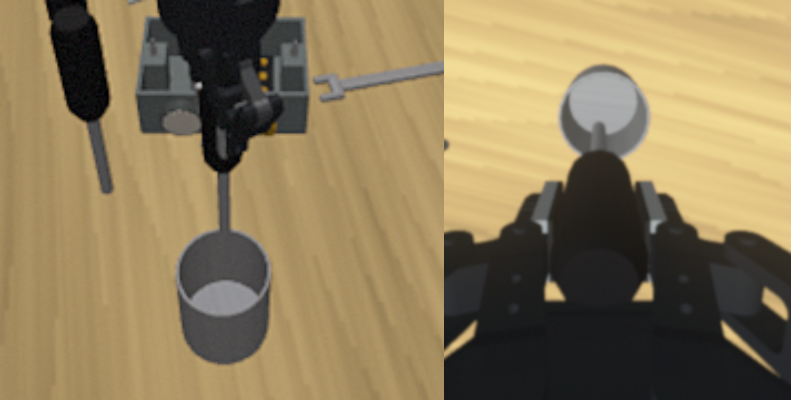

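The driver tip is over the cup mouth: side crop (224,232), wrist crop (600,130). I'll lower it in vertical, then lean it.

```bash
python3 -m creep '[[0.2,0,0,-35,0,0,0],[0.2,0,0,-70,0,0,0],[0.2,0,0,-100,0,0,0],[0.2,0,0,-125,0,0,0],[0.2,0,0,-140,0,0,0],[0.2,0,0,-146,0,0,0],[0.2,0,0,-146,0,0,0]]'
python3 -m creep '[[0.2,-12,-3,0,1.3,-4.8,0],[0.2,-24,-6,-2,2.5,-9.6,0],[0.2,-34,-9,-4,3.6,-13.5,0],[0.2,-39,-10,-6,4.1,-15.5,0],[0.2,-39,-10,-6,4.1,-15.5,0],[0.2,-39,-10,-6,4.1,-15.5,0]]'
```

```text
time: 6.4
position: [0.4763, -0.2721, 0.16]
tcp_rot: [-0.001, 0.991, 0.13, -0.001]
ft_force: [-0.5, -0.5, -0.2]
opening: 0.029
finger_force: 59.6
time: 6.9
position: [0.4379, -0.2839, 0.1571]
tcp_rot: [-0.017, 0.982, 0.128, 0.139]
ft_force: [1.1, -0.8, -0.7]
opening: 0.0284
finger_force: 59.7
```

Now I'll lean a little further and lower until contact, watching the force.

```bash
python3 -m creep '[[0.2,-4,-1,-1,0.4,-1.6,0],[0.2,-8,-2,-3,0.8,-3,0],[0.2,-8,-2,-3,0.8,-3,0]]'
python3 -m creep '[[0.2,0,0,-1,0,0,0],[0.2,0,0,-2,0,0,0],[0.2,0,0,-2,0,0,0]]'
python3 - <<'E'
from h import *
s=grab_frame("side");S=get_state();p=S["position"];q=S["tcp_rot"];z=R.from_quat(np.roll(q,-1)).as_matrix()[:,2]
print(p,"tip",p+.147*z,z, S["ft_force"])
E
```

```text
time: 7.15
position: [0.4297, -0.2853, 0.1524]
tcp_rot: [-0.021, 0.978, 0.128, 0.165]
ft_force: [0.7, -0.5, -0.9]
opening: 0.0289
finger_force: 59.7
time: 7.4
position: [0.4303, -0.2853, 0.1502]
tcp_rot: [-0.021, 0.978, 0.128, 0.165]
ft_force: [0.3, 0.4, -1.3]
opening: 0.0285
finger_force: 59.7
[ 0.43022742 -0.28524391  0.15021629] tip [ 0.47674117 -0.27286137  0.01132013] [ 0.31642005  0.08423499 -0.94487185] [ 0.23877458  0.20189849 -0.69984232]
```

```bash
python3 -m creep '[[0.2,0,0,-1,0,0,0],[0.2,0,0,-2,0,0,0],[0.2,0,0,-2,0,0,0]]'
python3 -m creep '[[0.2,0,0,-1,0,0,0],[0.2,0,0,-2,0,0,0],[0.2,0,0,-2,0,0,0]]'
```

```text
time: 7.7
position: [0.4305, -0.2854, 0.1487]
tcp_rot: [-0.021, 0.978, 0.128, 0.166]
ft_force: [1.8, 0.5, 0.7]
opening: 0.0286
finger_force: 59.8
time: 7.95
position: [0.431, -0.2857, 0.1476]
tcp_rot: [-0.021, 0.978, 0.128, 0.166]
ft_force: [1.6, 1.4, 5.8]
opening: 0.0285
finger_force: 60.2
```

Bottom contact at 5.8 N. Next I'll lean in small steps until the shaft meets the rim.

```bash
python3 -m creep '[[0.2,-3,-1,-0.5,0.3,-1.1,0],[0.2,-3,-1,-0.5,0.3,-1.1,0]]'
python3 - <<'E'
from h import *
s=grab_frame("side");t=grab_frame("top");w=grab_frame("wrist");print(get_state()["ft_force"])
a=s["frame"][200:370,200:400];b=t["frame"][180:300,370:490]
f=lambda i,W,H:cv2.resize(i,(W,H))
cv2.imwrite("pics/c4.png",np.hstack([f(a,440,374),f(b,350,374)])[:,:,::-1])
E
```

```text
time: 8.12
position: [0.4278, -0.2867, 0.1471]
tcp_rot: [-0.022, 0.976, 0.128, 0.177]
ft_force: [2.9, 0.9, 4.8]
opening: 0.0285
finger_force: 60.1
[3.8617912  1.41783061 5.44894382]
```

View pics/c4.png

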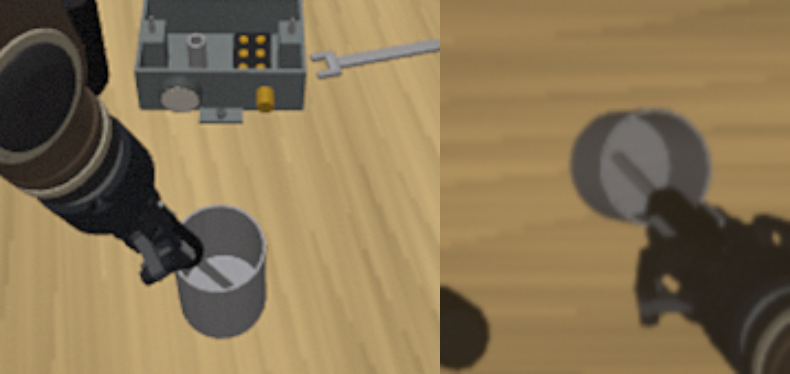

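The shaft lies across the cup, on the bottom and nearly against the near rim: side crop (215,272), top crop (635,165). I'll release and back out along the tool axis.

```bash
python3 -m creep '[[0.5,0,0,0,0,0,0],[0.7,0,0,0,0,0,0],[0.8,0,0,0,0,0,0],[0.8,0,0,0,0,0,0],[0.8,0,0,0,0,0,0],[0.8,0,0,0,0,0,0]]'
python3 -m creep '[[0.8,-5,-1,14,0,0,0],[0.8,-12,-3,33,0,0,0],[0.8,-22,-6,61,0,0,0],[0.8,-34,-9,94,0,0,0],[0.8,-38,-10,110,-1.3,4.8,0],[0.8,-38,-10,125,-2.6,9.6,0],[0.8,-38,-10,140,-3.9,14.4,0],[0.8,-38,-10,150,-5.2,19.6,0]]'
python3 - <<'E'
from h import *
s=grab_frame("side");t=grab_frame("top");w=grab_frame("wrist");print(get_state()["ft_force"],get_state()["tcp_rot"],get_state()["position"])
for n,d,b in(("side",s,(230,220,350,370)),("top",t,(380,180,500,300)),("wrist",w,(0,0,640,240))):
    v=d["frame"].max(2);x0,y0,x1,y1=b;k=np.zeros_like(v);k[y0:y1,x0:x1]=(v[y0:y1,x0:x1]<50)*255
    for c in cv2.findContours(k,0,1)[0]:
        if cv2.contourArea(c)>40: print(n,cv2.minAreaRect(c),cv2.contourArea(c))
hs=cv2.cvtColor(t["frame"],cv2.COLOR_RGB2HSV)[:,:,1];print(cv2.boundingRect(((hs<70)*255).astype(np.uint8)[195:270,395:480]))
E
```

```text
time: 8.77
position: [0.4266, -0.2863, 0.1455]
tcp_rot: [-0.023, 0.976, 0.127, 0.174]
ft_force: [0.3, -0.1, 1.0]
opening: 0.0683
finger_force: 0.0
time: 9.43
position: [0.3887, -0.2969, 0.2984]
tcp_rot: [0.002, 0.992, 0.129, -0.001]
ft_force: [0.1, -1.2, 0.1]
opening: 0.068
finger_force: 0.0
[ 0.00638618 -0.29588578 -0.1280476 ] [-2.47235296e-04  9.91426060e-01  1.30667177e-01  6.28335210e-04] [ 0.39046505 -0.2962652   0.29548122]
side ((281.9559020996094, 313.0735168457031), (31.55573844909668, 16.29236602783203), 30.963754653930664) 421.0
side ((314.0, 225.0), (10.0, 16.0), 90.0) 129.0
side ((246.580078125, 256.2416687011719), (74.07379913330078, 32.48345947265625), 87.08915710449219) 1654.5
top ((382.5, 286.5), (5.0, 17.0), 0.0) 54.5
top ((479.5, 285.5), (27.0, 39.0), 90.0) 456.0
top ((457.29638671875, 249.2239990234375), (31.951953887939453, 12.175374984741211), 42.273685455322266) 324.5
wrist ((72.0, 172.5), (144.0, 85.0), 0.0) 7843.0
wrist ((326.4296569824219, 146.45687866210938), (47.2191276550293, 24.504159927368164), 76.50426483154297) 653.5
wrist ((121.90000915527344, 3.2000012397766113), (25.93838882446289, 6.7082037925720215), 26.56505012512207) 97.0
wrist ((56.0, 22.0), (44.0, 40.0), 90.0) 1052.5
(20, 19, 48, 38)
```

```bash
python3 - <<'E'
from h import *
s=grab_frame("side");t=grab_frame("top");print(two(s,(282,313),t,(457.3,249.2)))
E
python3 -m creep '[[0.8,35,15,10,0,0,0],[0.8,70,35,20,0,0,0],[0.8,100,60,30,0,0,0],[0.8,107,100,35,0,0,0],[0.8,107,140,35,0,0,0],[0.8,107,180,35,0,0,0],[0.8,107,220,35,0,0,0],[0.8,107,260,35,0,0,0]]'
python3 -m creep '[[0.8,0,40,0,0,0,0],[0.8,0,80,0,0,0,0],[0.8,0,120,0,0,0,0],[0.8,0,160,-20,0,0,0],[0.8,0,200,-40,0,0,0],[0.8,0,230,-60,0,0,0],[0.8,0,230,-60,0,0,0],[0.8,0,230,-60,0,0,0]]'
python3 - <<'E'
from h import *
w=grab_frame("wrist");print(get_state()["position"],get_state()["tcp_rot"])
hsv=cv2.cvtColor(w["frame"],cv2.COLOR_RGB2HSV);v=hsv[:,:,2]
m=((hsv[:,:,1]<50)&(v>120)).astype(np.uint8)*255
cs=[c for c in cv2.findContours(m,cv2.RETR_CCOMP,cv2.CHAIN_APPROX_NONE)[0] if cv2.contourArea(c)>30]
for c in cs:
    q=np.float32([onz(w,*p[0],.006)[:2]*1000 for p in c]);print(cv2.contourArea(c),cv2.boundingRect(c),np.round(q.mean(0),1),cv2.minAreaRect(q))
dk=(v<55).astype(np.uint8)*255
print("bar top pred",proj(w,[.4975,.2557,.046]))
for c in cv2.findContours(dk,0,1)[0]:
    if cv2.contourArea(c)>100:
        print("dark",cv2.boundingRect(c),cv2.minAreaRect(c),cv2.minAreaRect(np.float32([onz(w,*p[0],.046)[:2]*1000 for p in c])))
cv2.imwrite("pics/w5.png",w["frame"][:,:,::-1])
E
```

```text
(array([ 0.43564836, -0.29575736,  0.14047202]), np.float64(0.0007301727468633543))
time: 10.35
position: [0.4946, -0.0353, 0.3301]
tcp_rot: [-0.001, 0.992, 0.129, 0.0]
ft_force: [1.6, -0.0, 0.6]
opening: 0.0685
finger_force: 0.0
time: 11.02
position: [0.5037, 0.1646, 0.2687]
tcp_rot: [-0.012, 0.988, 0.152, -0.004]
ft_force: [-0.4, -0.6, -0.2]
opening: 0.0684
finger_force: 0.0
[0.50410068 0.16394141 0.27021138] [-0.01139601  0.9884474   0.15110963 -0.00278196]
74.5 (629, 312, 11, 38) [ 418.8 -381.6] ((417.6492004394531, -383.4827880859375), (72.04093170166016, 14.879016876220703), 33.88753128051758)
44.5 (408, 274, 10, 9) [397.3 -15. ] ((396.3866271972656, -16.399099349975586), (13.663963317871094, 13.213653564453125), 18.287805557250977)
45.5 (214, 274, 10, 9) [304.2 266.2] ((302.601806640625, 266.98748779296875), (13.911955833435059, 13.73953628540039), 18.287742614746094)
217.0 (427, 222, 18, 17) [479.5 -17.4] ((479.2208251953125, -18.01834487915039), (25.272705078125, 24.367223739624023), 23.393712997436523)
93.5 (429, 224, 13, 12) [479.9 -17.2] ((479.9241027832031, -17.269086837
[... 630 characters left out ...]
 (459, 0, 89, 204) [663.8 -41.2] ((650.7648315429688, -34.57452392578125), (249.79127502441406, 108.10836029052734), 31.377830505371094)
188.0 (475, 113, 18, 18) [638.1 -15.7] ((637.5166625976562, -15.249038696289062), (20.054035186767578, 18.539335250854492), 88.13189697265625)
bar top pred [249.54486854 164.12001571]
dark (0, 242, 640, 158) ((319.5, 320.5), (157.0, 639.0), 90.0) ((291.0906982421875, 120.270751953125), (267.8407897949219, 1012.7007446289062), 19.151060104370117)
dark (425, 155, 63, 52) ((455.8316345214844, 180.63623046875), (53.08501052856445, 34.22385787963867), 30.465543746948242) ((555.6795654296875, 5.390007019042969), (66.5259780883789, 40.42634201049805), 78.76953125)
```

The driver rests in the cup, its handle middle at (0.436,-0.296,0.140). The last joint has hit its limit at this yaw, so I'll turn the tool half a turn for the same grasp.

```bash
for i in 1; do python3 -m creep '[[0.8,0,0,0,0,0,7],[0.8,0,0,0,0,0,14],[0.8,0,0,0,0,0,21],[0.8,0,0,0,0,0,28],[0.8,0,0,0,0,0,35],[0.8,0,0,0,0,0,42],[0.8,0,0,0,0,0,49],[0.8,0,0,0,0,0,56]]'; done
python3 -m creep '[[0.8,0,0,0,0,0,7],[0.8,0,0,0,0,0,14],[0.8,0,0,0,0,0,21],[0.8,0,0,0,0,0,28],[0.8,0,0,0,0,0,35],[0.8,0,0,0,0,0,42],[0.8,0,0,0,0,0,49],[0.8,0,0,0,0,0,56]]'
python3 -m creep '[[0.8,0,0,0,0,0,7],[0.8,0,0,0,0,0,14],[0.8,0,0,0,0,0,21],[0.8,0,0,0,0,0,28],[0.8,0,0,0,0,0,35],[0.8,0,0,0,0,0,42],[0.8,0,0,0,0,0,49],[0.8,0,0,0,0,0,56]]'
python3 -c "
from h import *
s=get_state();print(s['position'],s['joints']);m=R.from_quat(np.roll(s['tcp_rot'],-1)).as_matrix();print(m.round(3),np.degrees(np.arctan2(m[1,0],m[0,0])))"
```

```text
time: 11.73
position: [0.5052, 0.1631, 0.2725]
tcp_rot: [-0.009, 0.801, 0.599, -0.006]
ft_force: [0.7, 0.1, 0.4]
opening: 0.0683
finger_force: 0.0
time: 12.4
position: [0.5052, 0.1631, 0.2725]
tcp_rot: [-0.004, 0.426, 0.905, -0.01]
ft_force: [-0.4, 0.4, -0.2]
opening: 0.0682
finger_force: 0.0
time: 13.07
position: [0.5052, 0.1631, 0.2725]
tcp_rot: [0.002, -0.049, 0.999, -0.011]
ft_force: [-0.3, 0.0, 0.7]
opening: 0.0683
finger_force: 0.0
[0.50519918 0.16314093 0.27253819] [ 0.32432586  0.14048724  0.03011935  1.46262554 -0.02282443  0.22636231]
[[-0.995 -0.098  0.005]
 [-0.098  0.995 -0.022]
 [-0.003 -0.023 -1.   ]] -174.38372361033652
```

```bash
python3 -m creep '[[0.8,-2,35,-20,0.6,0.1,4.7],[0.8,-5,70,-45,1.3,0.3,9.4],[0.8,-7,94,-80,1.3,0.3,9.4],[0.8,-7,94,-110,1.3,0.3,9.4],[0.8,-7,94,-110,1.3,0.3,9.4],[0.8,-7,94,-110,1.3,0.3,9.4]]'
python3 - <<'E'
from h import *
w=grab_frame("wrist");s=get_state();print(s['position'],s['joints'].round(3));m=R.from_quat(np.roll(s['tcp_rot'],-1)).as_matrix();print(m.round(3),np.degrees(np.arctan2(m[1,0],m[0,0])))
hsv=cv2.cvtColor(w["frame"],cv2.COLOR_RGB2HSV);v=hsv[:,:,2]
k=((hsv[:,:,1]<50)&(v>120)).astype(np.uint8)*255
for c in [c for c in cv2.findContours(k,cv2.RETR_CCOMP,cv2.CHAIN_APPROX_NONE)[0] if cv2.contourArea(c)>60]:
    q=np.float32([onz(w,*p[0],.006)[:2]*1000 for p in c]);print(cv2.contourArea(c),cv2.boundingRect(c),np.round(q.mean(0),1),cv2.minAreaRect(q))
b=(v<55).astype(np.uint8)*255
print("bar",proj(w,[.498,.257,.046]))
for c in cv2.findContours(b,0,1)[0]:
    if cv2.contourArea(c)>60: print("dark",cv2.boundingRect(c),cv2.minAreaRect(np.float32([onz(w,*p[0],.046)[:2]*1000 for p in c])))
cv2.imwrite("pics/w6.png",w["frame"][:,:,::-1])
E
```

```text
time: 13.57
position: [0.4974, 0.2572, 0.1609]
tcp_rot: [-0.001, -0.128, 0.992, -0.001]
ft_force: [0.5, 0.8, 0.1]
opening: 0.0685
finger_force: 0.0
[0.49851202 0.25763728 0.16279588] [ 0.477  0.206 -0.131  1.233 -0.     0.22 ]
[[-0.967 -0.254  0.001]
 [-0.254  0.967  0.   ]
 [-0.001  0.    -1.   ]] -165.27604553517907
897.0 (30, 284, 19, 74) [722.6 -13.2] ((727.804443359375, -12.400945663452148), (104.58049011230469, 18.104259490966797), 3.326676607131958)
508.5 (0, 108, 26, 27) [503.1 -41.3] ((503.3659362792969, -41.16014862060547), (23.264694213867188, 24.684762954711914), 89.9494400024414)
306.0 (2, 111, 21, 22) [503.1 -41.2] ((503.2933654785156, -41.110504150390625), (18.605592727661133, 18.370174407958984), 51.828887939453125)
21309.5 (251, 95, 128, 184) [491.6 256.5] ((497.88970947265625, 258.1319885253906), (190.7014617919922, 120.73665618896484), 15.46098518371582)
99.0 (310, 259, 13, 12) [574.3 279.7] ((573.7885131835938, 279.80010986328125), (13.935846328735352, 12.167092323303223), 56.964107513427734)
1603.0 (306, 149, 18, 102) [503.6 259.5] ((506.12860107421875, 259.8724060058594), (107.64025115966797, 17.12066650390625), 15.200353622436523)
158.0 (307, 105, 15, 15) [420.8 236.8] ((420.8058166503906, 236.68594360351562), (12.699151992797852, 13.347894668579102), 14.813407897949219)
bar [313.73536622 203.93221818]
dark (0, 243, 40, 34) ((615.6102905273438, 3.4286231994628906), (29.957820892333984, 39.66023635864258), 78.95001983642578)
dark (0, 242, 640, 158) ((620.391357421875, 294.938232421875), (183.55052185058594, 695.2496948242188), 14.871527671813965)
dark (309, 152, 13, 96) ((495.66790771484375, 257.5233154296875), (86.8672866821289, 10.202245712280273), 15.506370544433594)
dark (0, 149, 61, 86) ((557.1170043945312, 12.657556533813477), (49.61272048950195, 84.7841567993164), 88.73329162597656)
```

```bash
python3 -m creep '[[0.8,-0.5,0.5,-35,0,0,0.7],[0.8,-0.5,0.5,-70,0,0,0.7],[0.8,-0.5,0.5,-95,0,0,0.7],[0.8,-0.5,0.5,-112,0,0,0.7],[0.8,-0.5,0.5,-120,0,0,0.7],[0.8,-0.5,0.5,-120,0,0,0.7],[0.4,-0.5,0.5,-120,0,0,0.7],[0.1,-0.5,0.5,-120,0,0,0.7]]' 60
python3 -m creep '[[0,0,0,0,0,0,0],[0,0,0,0,0,0,0],[0,0,0,0,0,0,0],[0,0,0,0,0,0,0],[0,0,0,0,0,0,0],[0,0,0,0,0,0,0]]' 90
python3 -c "
from h import *
s=get_state();print(s['position']);m=R.from_quat(np.roll(s['tcp_rot'],-1)).as_matrix();print(m[:,2].round(3),np.degrees(np.arctan2(m[1,0],m[0,0])))"
```

```text
time: 14.28
position: [0.4991, 0.2597, 0.0434]
tcp_rot: [0.002, -0.135, 0.991, 0.001]
ft_force: [-0.3, 0.1, 0.3]
opening: 0.045
finger_force: 0.0
time: 14.78
position: [0.4982, 0.2594, 0.0424]
tcp_rot: [0.001, -0.135, 0.991, -0.0]
ft_force: [-1.1, -1.9, 7.3]
opening: 0.0124
finger_force: 88.1
[0.49822477 0.25937816 0.04235139]
[ 0.002 -0.    -1.   ] -164.47030875166146
```

The cover is gripped (opening 12.4 mm). I'll lift it, then refine the box pose.

```bash
python3 -m creep '[[0,0,0,10,0,0,0],[0,0,0,30,0,0,0],[0,0,0,60,0,0,0],[0,5,0,95,0,0,0],[0,15,0,130,0,0,0],[0,25,0,160,0,0,0],[0,32,0,170,0,0,0],[0,32,0,170,0,0,0]]' 100
python3 - <<'E'
from h import *
st=get_state();p=st["position"];m=R.from_quat(np.roll(st['tcp_rot'],-1)).as_matrix()
print(p,m[:,2].round(3),np.degrees(np.arctan2(m[1,0],m[0,0])))
w=grab_frame("wrist");st=get_state();p=st["position"]
zt=p[2]+.002-.040+.006
hsv=cv2.cvtColor(w["frame"],cv2.COLOR_RGB2HSV);v=hsv[:,:,2]
k=((hsv[:,:,1]<50)&(v>120)).astype(np.uint8)*255
for c in [c for c in cv2.findContours(k,cv2.RETR_CCOMP,cv2.CHAIN_APPROX_NONE)[0] if cv2.contourArea(c)>60]:
    q=np.float32([onz(w,*x[0],zt)[:2]*1000 for x in c]);print(cv2.contourArea(c),cv2.boundingRect(c),np.round(q.mean(0)-p[:2]*1000,1),cv2.minAreaRect(q))
def box(c,y):
    a=np.radians(y);Q=np.array([[np.cos(a),-np.sin(a)],[np.sin(a),np.cos(a)]])
    return [np.r_[Q@(np.array(o)*.001)+np.array(c)*.001,.07] for o in((95,60),(95,-60),(-95,-60),(-95,60))]
B=box((520,1),-11.2)
s=grab_frame("side");t=grab_frame("top");res={}
for n,d in(("top",t),("side",s)):
    g=cv2.cvtColor(d["frame"],cv2.COLOR_RGB2GRAY);c0=np.float32([proj(d,x) for x in B])
    c=cv2.cornerSubPix(g,c0.reshape(-1,1,2).copy(),(3,3),(-1,-1),(3,30,.01)).reshape(-1,2);res[n]=c
    print(n,(c-c0).round(1).tolist());P=np.array([onz(d,*x,.07)*1000 for x in c]);v=P[0]-P[3]+P[1]-P[2]
    print(P[:,:2].round(1).tolist(),P.mean(0).round(1),np.degrees(np.arctan2(v[1],v[0])))
T=[two(t,res["top"][i],s,res["side"][i]) for i in range(4)];print([(a.round(4),round(b,4)) for a,b in T])
cr=lambda d,x0,y0,x1,y1,W,H:cv2.resize(d["frame"][y0:y1,x0:x1],(W,H),interpolation=2)
cv2.imwrite("pics/c7.png",np.hstack([cr(t,275,160,360,265,400,494),cr(s,255,175,350,265,400,494)])[:,:,::-1])
E
```

```text
time: 15.45
position: [0.5315, 0.26, 0.2146]
tcp_rot: [0.003, -0.135, 0.991, 0.001]
ft_force: [0.6, -0.2, -3.5]
opening: 0.012
finger_force: 97.9
[0.53153051 0.26004411 0.21464091] [ 0.005  0.003 -1.   ] -164.48272778878382
145.0 (624, 339, 16, 25) [ 25.4 237.9] ((554.7913818359375, 494.8589172363281), (19.232833862304688, 10.044513702392578), 32.52705764770508)
80.5 (329, 311, 7, 17) [54.5 28. ] ((584.8167724609375, 287.71429443359375), (12.471747398376465, 4.018030166625977), 16.307933807373047)
72.0 (297, 311, 6, 16) [60.4  7.2] ((590.25634765625, 266.74090576171875), (11.701271057128906, 3.354903221130371), 14.852425575256348)
1452.0 (33, 203, 54, 130) [  59.9 -142. ] ((595.953857421875, 118.49746704101562), (90.15655517578125, 26.29784393310547), 13.706856727600098)
117.0 (65, 318, 18, 13) [ 105.3 -137.8] ((635.9673461914062, 121.91095733642578), (11.161865234375, 8.60547924041748), 84.10131072998047)
414.0 (55, 68, 24, 25) [ -49.1 -148.4] ((480.9901428222656, 111.24742126464844), (11.645601272583008, 11.855884552001953), 33.15909194946289)
213.0 (59, 71, 17, 19) [ -49.1 -148.2]
[... 478 characters left out ...]
[0.10000000149011612, 0.20000000298023224], [1.2000000476837158, -0.20000000298023224]]
[[620.4, 38.4], [599.1, -75.6], [414.7, -39.7], [439.0, 75.6]] [ 5.183e+02 -3.000e-01  7.000e+01] -11.30274590063432
side [[-1.7999999523162842, 0.20000000298023224], [-0.800000011920929, -0.4000000059604645], [-0.20000000298023224, -0.5], [0.6000000238418579, 0.30000001192092896]]
[[619.9, 41.5], [599.9, -74.8], [414.8, -37.6], [440.0, 77.1]] [518.7   1.5  70. ] -11.260850456695433
[(array([0.6194, 0.0383, 0.0733]), np.float64(0.0008)), (array([ 0.5993, -0.0756,  0.071 ]), np.float64(0.0007)), (array([ 0.4148, -0.0396,  0.0723]), np.float64(0.0001)), (array([0.4395, 0.0755, 0.0716]), np.float64(0.0009))]
```

The box is at (519,1) with yaw -11.3°; both views agree and the rim height checks. The cover is centred on the tool, so I'll carry it over.

```bash
python3 -m creep '[[0,0,-30,0,0,0,-3],[0,0,-65,0,0,0,-7],[0,0,-100,0,0,0,-11],[0,0,-135,0,0,0,-15],[0,0,-170,0,0,0,-19],[0,-4,-205,0,0,0,-23],[0,-8,-235,0,0,0,-26.8],[0,-12,-252,0,0,0,-26.8]]'
python3 -m creep '[[0,0,-7,-10,0,0,0],[0,0,-7,-35,0,0,0],[0,0,-7,-55,0,0,0],[0,0,-7,-63,0,0,0],[0,0,-7,-63,0,0,0],[0,0,-7,-63,0,0,0]]'
python3 - <<'E'
from h import *
for i in range(3):
    w=grab_frame("wrist");st=get_state();p=st["position"];m=R.from_quat(np.roll(st['tcp_rot'],-1)).as_matrix()
    print(p,m[:,2].round(3),np.degrees(np.arctan2(m[1,0],m[0,0])))
s=grab_frame("side");t=grab_frame("top")
zu=p[2]-.0424
hsv=cv2.cvtColor(w["frame"],cv2.COLOR_RGB2HSV);v=hsv[:,:,2]
k=((hsv[:,:,1]<50)&(v>120)).astype(np.uint8)*255
for c in [c for c in cv2.findContours(k,cv2.RETR_CCOMP,cv2.CHAIN_APPROX_NONE)[0] if cv2.contourArea(c)>60]:
    q=np.float32([onz(w,*x[0],zu+.006)[:2]*1000 for x in c]);print(cv2.contourArea(c),cv2.boundingRect(c),np.round(q.mean(0),1))
a=np.radians(-11.3);pin=np.array([.519-.08*np.cos(a),.0008-.08*np.sin(a),.092]);print("pin- pred",pin,proj(w,pin))
u,vv=proj(w,pin).astype(int)
cv2.imwrite("pics/c8.png",np.hstack([cv2.resize(w["frame"][40:140,260:380],(480,400),interpolation=2),cv2.resize(s["frame"][170:270,240:350],(310,282)) [:282].repeat(1,0) if False else cv2.resize(s["frame"][150:270,250:343],(310,400),interpolation=2)])[:,:,::-1])
E
```

```text
time: 16.27
position: [0.5153, 0.0047, 0.2088]
tcp_rot: [-0.002, 0.101, 0.995, -0.001]
ft_force: [-0.2, -0.4, -3.2]
opening: 0.0119
finger_force: 98.1
time: 16.77
position: [0.5166, 0.0009, 0.147]
tcp_rot: [-0.001, 0.098, 0.995, 0.0]
ft_force: [0.6, -0.1, -1.7]
opening: 0.0119
finger_force: 98.1
[0.51739824 0.00085582 0.14805437] [-0.001  0.    -1.   ] 168.7899574796934
[0.51787521 0.00080842 0.14862976] [ 0.  0. -1.] 168.7866870926485
[0.51805688 0.00069826 0.14889996] [ 0.001  0.    -1.   ] 168.77643751640673
282.5 (599, 361, 23, 18) [657.6 188.1]
109.5 (602, 346, 23, 8) [639.2 188.6]
71.0 (297, 311, 6, 16) [573.5 -19.5]
37770.5 (202, 66, 228, 215) [479.6   9.9]
438.0 (305, 83, 24, 27) [438.   18.5]
pin- pred [0.44055083 0.01647569 0.092     ] [313.70891248 104.56051623]
```

```bash
python3 - <<'E'
from h import *
w=grab_frame("wrist");print(get_state()["position"])
g=cv2.cvtColor(w["frame"],cv2.COLOR_RGB2GRAY)[80:114:2,302:334:2]
for r in g: print(*["%3d"%x for x in r])
E
```

```text
[5.17916908e-01 5.07844926e-04 1.48715695e-01]
187 184 184 187 188 187 184 185 187 186 187 186 183 184 183 185
187 184 185 185 178 166 156 150 156 165 179 184 184 185 184 185
187 184 181 168 149 127 113 110 112 121 138 163 181 184 184 185
187 182 168 143 115 108 110 111 109 106 108 126 160 181 183 185
186 175 150 119 110 113 114 114 115 114 109 108 127 169 183 184
184 167 130 113 113 114 114 114 116 116 115 110 110 150 180 184
182 157 119 114 114 114 114 116 116 116 115 115 107 132 175 184
180 146 116 115 114 114 114 115 116 116 115 116 111 121 169 185
180 144 115 113 113 114 114 115 117 116 116 116 113 121 167 185
181 148 116 114 113 114 114 114 116 116 115 116 114 125 170 184
183 159 120 114 113 113 111 109 112 115 116 116 116 136 176 184
185 171 131 114 112 103  93 102 108 111 115 117 123 154 180 184
185 179 156 122 109  88 100 135 130 112 114 122 139 172 182 184
186 183 175 152 118  83 109 144 138 114 122 140 164 181 182 184
186 184 182 177 159 125 113 134 132 133 148 167 180 183 182 184
185 183 184 186 183 174 164 163 166 172 180 182 181 183 182 184
186 184 184 186 188 187 186 186 188 187 187 184 182 183 182 184
```

```bash
python3 - <<'E'
from h import *
w=grab_frame("wrist");p=get_state()["position"];z=p[2]-.0424
for r in(104,105,106):print((onz(w,316.7,r,.092)*1000).round(1))
k=((w["frame"].min(2)>150)).astype(np.uint8)*255
k[:75]=255;k[118:]=255;k[:,:298]=255;k[:,338:]=255
c=max(cv2.findContours(255-k,0,1)[0],key=cv2.contourArea);e=cv2.fitEllipse(c);print(e,(onz(w,*e[0],z+.006)*1000).round(1),z)
E
```

```text
[440.7  18.1  92. ]
[441.3  18.   92. ]
[441.8  17.9  92. ]
((316.4788818359375, 95.82904815673828), (25.152740478515625, 27.050308227539062), 179.4082794189453) [438.   18.4 112.2] 0.10615624317259856
```

Through the rear hole the pin tip shows about 3 mm further +x than the hole centre. I'll correct by about +2 mm and lower partway.

```bash
python3 -m creep '[[0,2,0,-5,0,0,0],[0,2,0,-12,0,0,0],[0,2,0,-18,0,0,0],[0,2,0,-21,0,0,0],[0,2,0,-21,0,0,0]]'
python3 - <<'E'
from h import *
for i in range(3):w=grab_frame("wrist")
p=get_state()["position"];z=p[2]-.0424
print(p,get_state()["ft_force"],z)
g=cv2.cvtColor(w["frame"],cv2.COLOR_RGB2GRAY)[80:114:2,302:334:2]
for r in g: print(*["%3d"%x for x in r])
E
```

```text
time: 17.53
position: [0.5185, 0.0003, 0.1254]
tcp_rot: [-0.002, 0.098, 0.995, -0.0]
ft_force: [0.2, 0.1, -3.6]
opening: 0.012
finger_force: 98.1
[5.19340515e-01 3.00664081e-04 1.26747941e-01] [-0.73275636 -0.21919981 -4.21655696] 0.08434794090317865
186 183 184 186 188 186 184 184 187 186 187 185 182 183 183 184
186 184 184 184 178 166 155 149 156 166 179 184 183 184 184 185
186 184 181 168 148 126 112 110 112 121 138 163 180 183 183 184
187 182 169 142 115 108 110 111 110 107 109 126 160 182 183 184
186 175 150 119 111 113 114 115 115 116 111 108 127 169 182 184
184 166 130 113 113 113 114 114 115 116 116 111 110 149 180 184
181 156 118 113 113 114 113 115 115 116 115 115 107 130 175 184
179 146 116 114 113 113 112 113 115 115 116 115 111 121 169 184
180 143 115 114 112 109  98 101 106 112 115 115 113 120 167 184
181 148 116 113 109  91  94 125 124 111 112 115 114 125 170 184
183 159 119 112  99  80 114 146 143 119 110 115 116 136 176 183
185 171 131 113  93  76 108 140 135 113 107 114 123 154 180 183
186 179 156 122  95  74  80  95  98  97 104 119 139 171 181 183
185 182 175 152 115  79  73  74  81  93 114 138 165 181 182 184
185 184 182 177 159 125 102 100 107 124 146 167 180 182 182 183
185 183 184 185 182 173 164 161 165 171 179 182 181 182 181 184
185 183 183 186 188 187 185 185 188 186 187 184 182 183 182 184
```

The pin tip is in the hole at (316.8,100.4) against the hole centre (316.5,95.8), so the cover needs about 2.3 mm more +x. Then I'll seat it gently.

```bash
python3 -m creep '[[0,2.2,-0.4,0,0,0,0],[0,2.2,-0.4,-2,0,0,0],[0,2.2,-0.4,-5,0,0,0],[0,2.2,-0.4,-8,0,0,0],[0,2.2,-0.4,-10,0,0,0],[0,2.2,-0.4,-10,0,0,0]]'
python3 - <<'E'
from h import *
w=grab_frame("wrist");w=grab_frame("wrist")
p=get_state()["position"];print(p,get_state()["ft_force"],p[2]-.0424)
g=cv2.cvtColor(w["frame"],cv2.COLOR_RGB2GRAY)[80:114:2,302:334:2]
for r in g: print(*["%3d"%x for x in r])
E
```

```text
time: 18.18
position: [0.5212, -0.0001, 0.1161]
tcp_rot: [-0.001, 0.098, 0.995, -0.0]
ft_force: [-1.2, -0.0, -2.6]
opening: 0.0117
finger_force: 98.1
[ 5.21434212e-01 -7.49980093e-05  1.16619338e-01] [ 0.96781633 -0.41852122 -2.24925812] 0.07421933806839026
187 185 185 187 188 188 185 184 188 187 188 185 184 184 183 185
188 185 185 185 178 166 155 150 156 166 179 184 184 185 183 185
187 185 181 168 149 127 113 110 113 122 138 163 180 185 183 185
187 183 168 142 116 108 110 111 109 107 107 126 161 182 183 185
187 175 151 120 112 113 112 111 112 115 110 109 128 169 183 185
185 167 131 114 112 103  95 104 109 110 114 111 110 149 180 185
182 156 119 113 105  86 106 138 136 116 112 115 108 131 173 185
180 146 116 112  94  80 123 149 147 123 110 114 111 121 169 185
180 143 115 111  87  76 105 137 132 111 107 113 113 120 168 185
182 148 116 111  88  73  76  91  92  96 102 112 114 125 171 184
183 160 119 112  93  73  72  73  81  90  99 113 116 137 176 184
185 171 131 113 102  79  72  73  79  87 102 115 123 154 180 184
186 179 157 123 112  97  80  76  81  95 112 122 139 172 182 185
186 183 175 152 125 114 106 101 105 113 125 140 165 181 182 184
186 184 183 177 162 142 130 127 130 137 151 168 180 183 182 184
186 184 184 186 183 176 168 164 168 173 180 183 182 183 182 184
186 184 184 187 188 187 186 186 188 187 187 185 182 183 183 185
```

The pin is now inside the hole with no contact force. I'll lower the last 4 mm.

```bash
python3 -m creep '[[0,0,0,-1,0,0,0],[0,0,0,-2,0,0,0],[0,0,0,-3,0,0,0],[0,0,0,-3.5,0,0,0],[0,0,0,-3.5,0,0,0]]'
python3 -m creep '[[0,0,0,-0.5,0,0,0],[0,0,0,-1,0,0,0],[0,0,0,-1,0,0,0]]'
```

```text
time: 18.7
position: [0.5215, -0.0001, 0.1131]
tcp_rot: [-0.0, 0.098, 0.995, 0.0]
ft_force: [-0.2, -0.5, -3.3]
opening: 0.0116
finger_force: 98.1
time: 18.95
position: [0.5217, -0.0001, 0.1124]
tcp_rot: [-0.0, 0.098, 0.995, 0.0]
ft_force: [0.0, 1.0, -2.2]
opening: 0.0118
finger_force: 98.4
```

```bash
python3 -m creep '[[0,0,0,-0.5,0,0,0],[0,0,0,-1,0,0,0],[0,0,0,-1,0,0,0]]'
python3 -m creep '[[0,0,0,-0.5,0,0,0],[0,0,0,-0.5,0,0,0],[0,0,0,-0.5,0,0,0]]'
```

```text
time: 19.2
position: [0.5216, -0.0001, 0.1124]
tcp_rot: [0.0, 0.098, 0.995, 0.0]
ft_force: [-2.8, 1.0, 6.2]
opening: 0.0118
finger_force: 99.5
time: 19.45
position: [0.5216, -0.0001, 0.1124]
tcp_rot: [0.0, 0.098, 0.995, 0.0]
ft_force: [-4.9, 0.8, 9.2]
opening: 0.0118
finger_force: 99.9
```

The cover stopped at exactly z = 0.070 (underside) with contact force, so it is seated. I'll release and rise.

```bash
python3 -m creep '[[0.3,0,0,0.5,0,0,0],[0.6,0,0,1,0,0,0],[0.6,0,0,1,0,0,0],[0.6,0,0,1,0,0,0],[0.6,0,0,1,0,0,0]]'
python3 -m creep '[[0.6,0,0,8,0,0,0],[0.6,0,0,25,0,0,0],[0.6,0,0,55,0,0,0],[0.6,0,0,90,0,0,0],[0.6,0,0,125,0,0,0],[0.6,0,0,160,0,0,0],[0.6,0,0,200,0,0,0],[0.6,0,0,230,0,0,0]]'
python3 -m creep '[[0.6,0,40,0,0,0,0],[0.6,0,80,0,0,0,0],[0.6,0,120,0,0,0,0],[0.6,0,160,0,0,0,0],[0.6,0,200,0,0,0,0],[0.6,0,230,0,0,0,0],[0.6,0,230,0,0,0,0],[0.6,0,230,0,0,0,0]]'
python3 - <<'E'
from h import *
s=grab_frame("side");t=grab_frame("top")
cr=lambda d,x0,y0,x1,y1,W,H:cv2.resize(d["frame"][y0:y1,x0:x1],(W,H),interpolation=2)
cv2.imwrite("pics/c9.png",np.hstack([cr(s,210,160,380,370,485,600),cr(t,270,150,480,290,315,210) if False else np.vstack([cr(t,270,155,360,265,315,385),cr(t,400,200,490,261,315,215)])])[:,:,::-1])
print(get_state()["position"],get_state()["ft_force"])
E
```

```text
time: 19.87
position: [0.5217, -0.0001, 0.1117]
tcp_rot: [-0.0, 0.098, 0.995, 0.0]
ft_force: [0.0, 0.7, 0.1]
opening: 0.0512
finger_force: 0.0
time: 20.53
position: [0.5213, -0.0001, 0.3456]
tcp_rot: [0.001, 0.098, 0.995, 0.0]
ft_force: [1.1, 0.2, 0.5]
opening: 0.0512
finger_force: 0.0
time: 21.2
position: [0.5213, 0.2315, 0.3416]
tcp_rot: [-0.001, 0.097, 0.995, -0.0]
ft_force: [0.2, 0.7, 0.5]
opening: 0.0512
finger_force: 0.0
[0.52149742 0.22953956 0.34207444] [-0.44653289 -0.17678711  0.17939738]
```

View pics/c9.png

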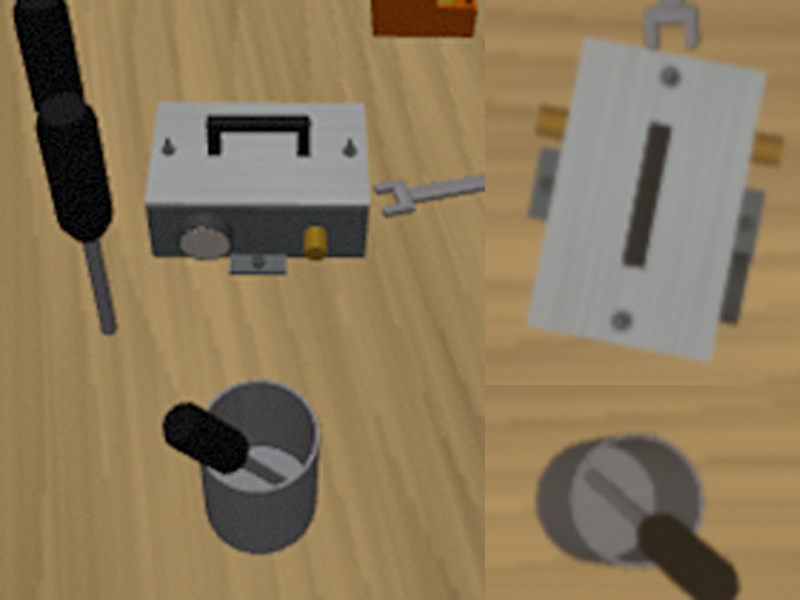

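The cover lies flat with both pins through its holes (side crop (168,147), (349,147)). The driver stands tip down in the upright cup (side crop (205,440)). Nothing is touching the robot, so I'll hand in.

```bash
python3 -c "
from bench import close_job
print(close_job())"
```

```text
the job is handed in; nothing more can be done
None
```

The job is handed in at about 21 s of the 64 s: the screwdriver stands tip down in the upright cup, leaning on its rim, and the cover lies flat on the box with both pins through its holes; the wrench, jar and bin were never touched.

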